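# Hang a board carrier on the transfer rail

## Task

Take the board carrier out of its parking stand, lift its hook over the lip of the transfer rail in the open part of the rail, and lower it until it sits fully down behind the lip. Then slide it along the rail, under the keeper strip, right up to the end stop and let go, leaving it hanging there. Keep the carrier upright all the time and leave the other things on the bench where they are.

Things in the scene. Friction and masses are not known exactly. Their poses are not given: they have to be found in the camera images.
- carrier_grip (a point): Centre of the black upright grip tab on top of the board carrier (loose, 0.2 to 0.4 kg). The tab is 12 mm thick (carrier x) and 26 mm wide (carrier y); it reaches from 38 mm below this point (the top of the carrier's plate) to 22 mm above it. The carrier's underside is 135 mm below this point. Axes as the carrier's: z up, y along its width, +x towards the hook at its back.
- carrier_seat (a point): Point of the carrier's hook that rests on the lip: middle of the underside of the hook's arm, 10 mm behind (+x) and 45 mm below carrier_grip. Hook 50 mm wide (y), arm 8 mm thick. The nose, 6 mm thick, hangs 16 mm below this point, 6 to 12 mm behind it; the plate's back is 6 mm in front of it: a 12 mm gap for the lip. Axes as the carrier's.
- carrier: Board carrier: an upright aluminium plate 8 x 72 x 97 mm (x, y, z) with a grip tab on top, a steel hook at the back (+x) near its top, and a green circuit board fixed on its front that sticks out up to 27 mm from the plate's middle plane. Origin: centre of the plate's underside, z up.
- stand: Fixed parking stand, 76 x 100 x 28 mm, with a slot along its y (9.6 x 75.6 mm, 22 mm deep, floor 6 mm above the bench) in which the carrier stands loosely upright, hook to the stand's +x. Origin at the centre of its underside on the bench.
- rail: Fixed transfer rail, 280 mm long (its y), 140 mm high. Origin on the bench under the lip's middle; x to the back (away from the robot), y towards the end stop. Front wall 5 mm thick (x -2.5 to 2.5 mm); its upper edge, at z = 120 mm, is the lip. Behind it a trough 20 mm wide, floor at z = 90 mm, then a 140 mm high back wall. A black rub bar under the front wall keeps the hung carrier upright.
- rail_load (a point): On top of the lip, in the middle of the open part of the rail (rail y = -70 mm); axes as the rail's. carrier_seat belongs here when the hook has been lowered in; the carrier then hangs in front of the rail, 30 mm above the bench. The open part runs from an end plate (inner face at rail y = -135 mm) to the keeper's flared mouth (rail y = -8 mm). A low vice stands in front, its back at world x = 0.44 m.
- rail_keeper (a point): Mouth of the keeper strip (rail y = 0, its underside, middle of the trough); axes as the rail's. The steel strip, 4 mm thick, covers the trough from here to the end stop, from 5 mm behind the lip's middle to the back wall. Its underside is 16 mm above the lip, 8 mm above a seated hook, so that under it the hook can slide but neither enter nor leave.
- rail_stop (a point): On top of the lip, where carrier_seat is when the seated hook touches the end stop, a steel plate across the trough (inner face at rail y = +135 mm; this point is at +110 mm). Axes as the rail's. Mind the room's shelf over the back of the bench: its front edge is at world x = 0.63 m, its underside 0.575 m above the bench.
- flux_pot: Bystander: white flux pot with beige lid, 38 mm across, 38 mm high, standing loose. Origin at the centre of its underside.
- solder_reel: Bystander: solder reel with blue flanges, 63 x 56 x 45 mm, loose. Origin at the centre of its underside.
- driver_green: Bystander: small screwdriver with green handle, 129 mm long, loose. Origin at the centre of its underside.

How it is judged:
On the way:
1. the carrier's hook is fully down behind the lip in the open part of the rail (x of carrier_seat in the frame of rail between -0.009 and 0.009 m and z of carrier_seat in the frame of rail between 0.112 and 0.1255 m and angle between carrier's own z axis and vertical below 0.2 rad and angle between the x axis of carrier and the x axis of rail, either way round below 0.2 rad and y of carrier_seat in the frame of rail between -0.125 and 0.005 m), for 0.2 s.
At the end, for the whole second after the job is handed in: The carrier hangs at rest on the rail, hook fully down behind the lip (arm within 5.5 mm of the lip's top, seat within 9 mm of the lip's middle, tilt and yaw to the rail under 0.2 rad), within 8 mm of the end stop (x of carrier_seat in the frame of rail between -0.009 and 0.009 m and z of carrier_seat in the frame of rail between 0.112 and 0.1255 m and angle between carrier's own z axis and vertical below 0.2 rad and angle between the x axis of carrier and the x axis of rail, either way round below 0.2 rad and y of carrier_seat in the frame of rail between 0.102 and 0.116 m and linear speed of carrier below 0.02 m/s); the robot touches nothing.
It fails at once if the carrier is tipped by more than 0.6 rad (angle between carrier's own z axis and vertical above 0.6 rad).
It fails at once if the flux_pot is moved by more than 30 mm (distance of flux_pot from where it was at the start of the episode above 0.03 m).
It fails at once if the solder_reel is moved by more than 30 mm (distance of solder_reel from where it was at the start of the episode above 0.03 m).
It fails at once if the driver_green is moved by more than 30 mm (distance of driver_green from where it was at the start of the episode above 0.03 m).
It also fails if it takes over 48 s, if anything falls off the work surface, if the arm or the gripper's body presses on something with over 40 N, if the wrist force passes 120 N, or if a joint passes its speed limit or range.

## Robot

A 7-joint arm with a two-finger parallel gripper is mounted at the origin on a cart in front of the work surface, level with it; the furniture and walls round the work are solid. World frame = base frame: x ahead of the robot, y to its left, z up, the work surface at z = 0. Lengths are in m, angles in rad, forces in N, time in s.
With the tool pointing down it reaches from about 0.35 to 0.9 m from the base axis. Payload 7.2 kg.
Tool frame: the origin (TCP) lies at the very end of the fingers, on their centre line; the grasp point (between the pads) lies 19 mm behind it (manip.grip_depth is the distance from the TCP to the grasp point, in m); x points along the fingers, y is the direction in which the jaws open and shut, and the axes are right-handed (so a half turn about x gives the same grasp; the last joint's range is limited). The gripper opens to 88 mm and grips with 3 to 60 N. Pads are 20 mm wide; open, the fingers measure 115 mm over their backs; the gripper's body (75 mm by 178 mm) begins 61 mm behind the grasp point.
Start: joints at [-1.33, 0.411, -0.013, 1.596, 0.006, 1.134, -0.082], TCP at [0.19, 0.595, 0.223] pointing down, gripper open.
Joint ranges: [-2.95, 2.95], [-0.29, 1.99], [-1.47, 1.44], [0.14, 2.54], [-1.03, 4.17], [0.13, 1.85], [-2.86, 2.86]. Speed limits (rad/s): [2.39, 2.39, 3.01, 3.01, 3.14, 3.14, 3.14].

## Interface

Orientations are given as a rotation vector (axis times angle).
In Python, from cell import manip gives the robot as it stands. The module is installed in compiled form; this text tells all that it offers.
- The arm moves only by the tool step_arm, never from a script. Its argument "series" is a list of rows, each a list of 5 numbers: the shift along the world's x, y, z in m, then the turn about the world's z in degrees, then the finger opening in m, from 0 to 0.0878. A call has 1 to 12 rows; each row shifts and turns the pose as measured when the row begins; what a row does not reach is not made up. A row lasts 1/10 s, in which the tool goes at most 50 mm and 8.59 degrees, less where a joint would pass 70% of its speed; a pose out of reach is approached as far as the arm can. A call with a gripper value outside its range is refused whole. The fingers move at their own pace and stop on an object; "force" is the grip in N (left out, the last holds). Time passes only in rows, so rows that do not move let the fingers close. It gives the time, the measured TCP pose, the force and the opening at its end, in the units of the state.
- manip.sense(): the state, without advancing time (a new reading comes with each control period).
- manip.grab_frame(name): name is "scene" or "side" or "wrist"; returns the picture (480x640x3 uint8, red, green, blue); there is no depth.
- manip.camera_params(name): a dict with "intrinsics" (3x3 intrinsics, pixels), "position" and "orientation" of the camera in the world. Camera axes: x right, y up, looking along -z (the intrinsics and any distortion apply to the point x, -y, -z); pixel columns grow to the right and rows downward; lengths in m; the calibration is good to about 2 mm. The wrist camera is an equidistant fisheye: a pixel r from the principal point sees the ray r / f radians off the axis. A picture is of the moment at which its call begins: read the wrist's pose just before it. camera_params takes no time and is no camera call; for the wrist camera it gives the pose at the moment of the call.
- manip.job_done(): hands the job in, once; it reports no verdict.
The state is a dict: "time_s": time; "joint_pos": joint angles; "qvel": joint speeds; "joint_torque": joint torques, N m; "position": TCP position; "tcp_rot": TCP orientation; "contact_force": force on the tool from outside, world axes, zero at the start; "wrist_torque": the same for the moment, N m; "finger_gap": opening from 0.0 (shut) to 1.0 (fully open).
Only numpy, scipy, OpenCV 4.12 (cv2) and the standard library are available. Lean on these libraries where they do the work, as an engineer would, in place of code of your own. Each camera call takes 0.05 s, during which the arm holds its last target. There are 200 camera calls.

## Working session

There is one attempt and no reset: what is moved stays moved. The work goes in short steps, Python scripts to look and compute and a tool call to move; the robot and the scene stay as the last step left them, time stands still between calls to the robot, and variables do not carry over. Pictures are saved under pics/ and viewed, about 8 in all and at most 12, crops included, and the job is handed in when it is done.

Besides the shell and the picture viewer there is one more tool, called after "Emit:" by a JSON object that holds its "method" and its "body". step_arm: Moves the arm, as the interface text tells. Its arguments: {"type":"object","properties":{"series":{"type":"array"},"force":{"type":"number"}},"required":["series"]}

```bash
mkdir -p pics
cat > h.py <<'E'
import numpy as np, cv2
from cell import manip
from scipy.spatial.transform import Rotation as R
def rot(o):
    o=np.array(o,float)
    if o.shape==(3,3): return o
    return R.from_rotvec(o).as_matrix() if o.size==3 else R.from_quat(o).as_matrix()
def ray(name,u,v,P=None):
    P=P or manip.camera_params(name); K=np.array(P["intrinsics"])
    a=np.array([(u-K[0,2])/K[0,0],(v-K[1,2])/K[1,1]])
    if name=="wrist":
        t=np.hypot(*a); d=np.r_[a/max(t,1e-9)*np.sin(t),np.cos(t)]
    else: d=np.r_[a,1]
    return np.array(P["position"]), rot(P["orientation"])@(d*[1,-1,-1])
def onz(name,u,v,z,P=None):
    p,d=ray(name,u,v,P); return p+d*(z-p[2])/d[2]
def proj(name,X,P=None):
    P=P or manip.camera_params(name); K=np.array(P["intrinsics"])
    c=(rot(P["orientation"]).T@(np.array(X)-P["position"]))*[1,-1,-1]
    if name=="wrist":
        r=np.hypot(c[0],c[1]); t=np.arctan2(r,c[2]); a=c[:2]/max(r,1e-9)*t
    else: a=c[:2]/c[2]
    return K[0,0]*a[0]+K[0,2],K[1,1]*a[1]+K[1,2]
def two(n1,p1,n2,p2):
    a,d=ray(n1,*p1);b,e=ray(n2,*p2)
    s=np.linalg.lstsq(np.c_[d,-e],b-a,rcond=None)[0]
    x,y=a+s[0]*d,b+s[1]*e; return (x+y)/2,np.linalg.norm(x-y)
E
python3 - <<'E'
from h import *
for n in("scene","side","wrist"):
    im=manip.grab_frame(n); cv2.imwrite(f"pics/{n}0.png",im[:,:,::-1]); print(n,manip.camera_params(n))
print(manip.sense())
E
```

```text
scene {'intrinsics': array([[480.9995719 ,   0.        , 318.81753299],
       [  0.        , 480.9995719 , 249.31496948],
       [  0.        ,   0.        ,   1.        ]]), 'position': array([-0.30953532, -0.69628637,  0.60859468]), 'orientation': array([ 1.05237255, -0.47703063, -0.79123373])}
side {'intrinsics': array([[567.37625251,   0.        , 318.54869966],
       [  0.        , 567.37625251, 231.5446612 ],
       [  0.        ,   0.        ,   1.        ]]), 'position': array([ 0.29387898, -1.32411848,  0.57409627]), 'orientation': array([ 1.23246058, -0.10680945, -0.13289518])}
wrist {'intrinsics': array([[371.64829954,   0.        , 318.53432511],
       [  0.        , 371.64829954, 236.62022133],
       [  0.        ,   0.        ,   1.        ]]), 'position': array([0.12115735, 0.61750409, 0.38358517]), 'orientation': array([-0.23114375, -0.166731  ,  1.25423057])}
{'time_s': 0.15, 'joint_pos': array([-1.33022085,  0.41168989, -0.01267228,  1.59680563,  0.00564794,
        1.13430752, -0.08221861]), 'qvel': array([-0.00102026, -0.00286536, -0.00165182, -0.00334391, -0.00114981,
        0.00080209, -0.00135829]), 'joint_torque': array([ 2.36900109e-03, -5.88336754e+01,  6.42846432e-01, -2.91288900e+01,
       -5.36157971e-02,  1.57514733e-02,  1.16202932e-04]), 'position': array([0.18988926, 0.59507093, 0.22203776]), 'tcp_rot': array([ 0.2414218 ,  1.55721617, -0.24327366]), 'contact_force': array([0.09375825, 0.22067619, 0.3808143 ]), 'wrist_torque': array([-0.03713943,  0.00244606,  0.04078947]), 'finger_gap': 0.9973836443735783}
```

View pics/scene0.png

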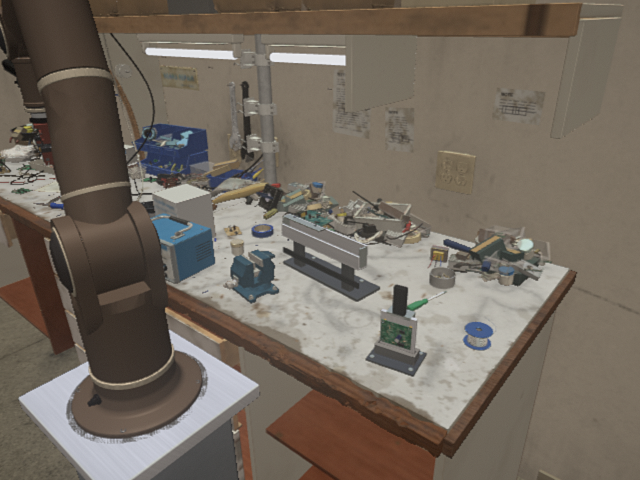

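View pics/side0.png

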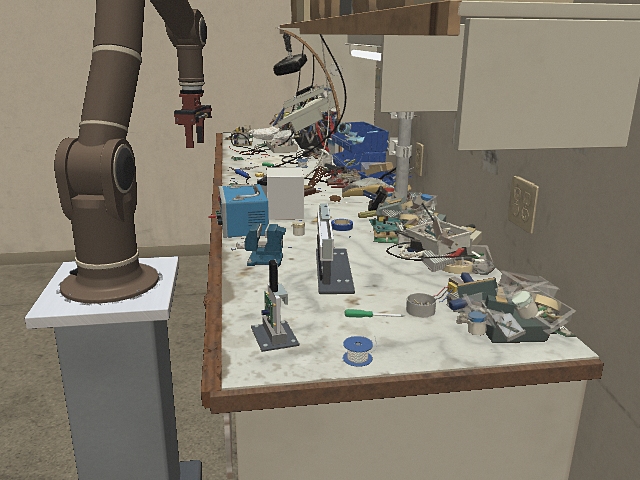

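The scene view shows the carrier in its stand (tab about (400,300)), the rail from (283,225) to (368,258), the vice at (253,275), the reel at (478,335) and the driver at (430,300). In the side view the carrier tab is at (273,275) and the rail at (325,250). I'll zoom in next.

Run:
```python
import cv2
a=cv2.imread("pics/scene0.png")[200:380,225:435]; cv2.imwrite("pics/sc1.png",cv2.resize(a,None,fx=3.333,fy=3.333,interpolation=cv2.INTER_CUBIC))
a=cv2.imread("pics/side0.png")[190:360,235:385]; cv2.imwrite("pics/si1.png",cv2.resize(a,None,fx=3.5,fy=3.5,interpolation=cv2.INTER_CUBIC))
```

```text
(no output)
```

View pics/sc1.png

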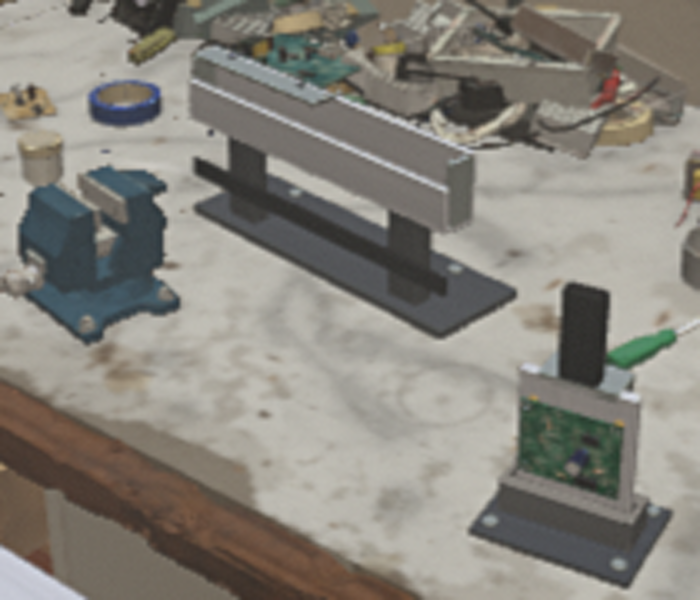

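View pics/si1.png

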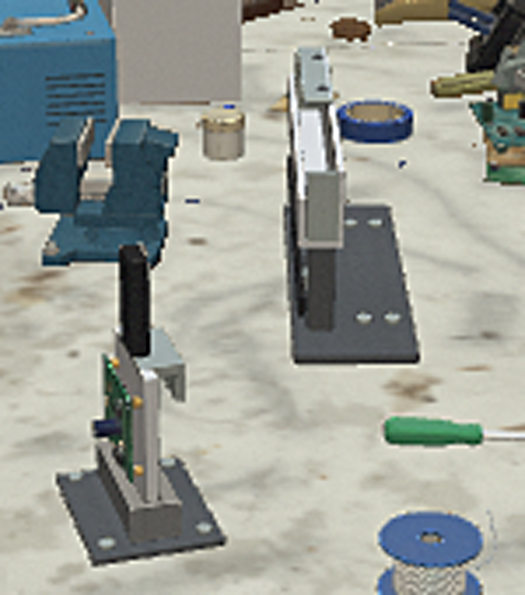

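Zoomed in: the keeper is at the far (+y) end of the rail. The lip runs from about (190,83) to (447,190) in the scene crop. The tab top is at about (585,290) in the scene crop and (134,247) in the side crop. The vice is in front of the far half of the rail, and the flux pot is beyond it.

Run:
```python
from h import *
np.set_printoptions(precision=4,suppress=True)
S=lambda u,v:(u/3.3333+225,v/3.3333+200); D=lambda u,v:(u/3.5+235,v/3.5+190)
print("lip",onz("scene",*S(447,190),.12),onz("scene",*S(190,83),.12),"back",onz("scene",*S(472,152),.14),onz("scene",*S(195,46),.14))
print("side lip",onz("side",*D(303,172),.12),onz("side",*D(303,172),.14),onz("side",*D(343,172),.14),onz("side",*D(292,50),.12),onz("side",*D(292,50),.14))
print("tabtop",[onz("scene",*S(*p),.163)[:2] for p in((561,287),(592,297),(609,290),(579,282))])
print("tabtop side",[onz("side",*D(*p),.163)[:2] for p in((120,247),(131,251),(148,250),(134,243))])
print("stand",[onz("scene",*S(*p),.004)[:2] for p in((470,533),(627,585),(671,514))])
print("stand side",[onz("side",*D(*p),.004)[:2] for p in((57,477),(95,562),(225,542),(180,460))])
print("plate top z.103",[onz("scene",*S(*p),.103)[:2] for p in((520,370),(640,397))])
print("railbase",[onz("scene",*S(*p),.004)[:2] for p in((195,210),(440,335),(517,295))],[onz("side",*D(*p),.004)[:2] for p in((293,362),(419,362),(385,205))])
print("pot",two("scene",S(40,135),"side",D(223,118)))
print("vice top",two("scene",S(130,170),"side",D(175,135)), onz("side",*D(178,150),.08))
```

```text
lip [ 0.489  -0.1409  0.12  ] [0.5183 0.1269 0.12  ] back [ 0.5137 -0.1437  0.14  ] [0.542  0.1426 0.14  ]
side lip [ 0.504  -0.0906  0.12  ] [ 0.4947 -0.1449  0.14  ] [ 0.5201 -0.1483  0.14  ] [0.5425 0.1954 0.12  ] [0.5315 0.1285 0.14  ]
tabtop [array([ 0.3603, -0.3078]), array([ 0.3614, -0.3267]), array([ 0.3736, -0.3301]), array([ 0.3711, -0.3127])]
tabtop side [array([ 0.3649, -0.3129]), array([ 0.3704, -0.3195]), array([ 0.3797, -0.3193]), array([ 0.373 , -0.3081])]
stand [array([ 0.3218, -0.2789]), array([ 0.3389, -0.3733]), array([ 0.4104, -0.3621])]
stand side [array([ 0.3277, -0.2756]), array([ 0.3435, -0.3739]), array([ 0.4161, -0.3632]), array([ 0.4015, -0.265 ])]
plate top z.103 [array([ 0.3557, -0.2869]), array([ 0.3738, -0.3539])]
railbase [array([0.5223, 0.133 ]), array([ 0.4889, -0.1377]), array([ 0.5693, -0.1499])] [array([ 0.4903, -0.14  ]), array([ 0.5735, -0.1517]), array([0.6104, 0.1389])]
pot (array([0.499 , 0.2926, 0.0337]), np.float64(0.003321686328976008))
vice top (array([0.4389, 0.1169, 0.0782]), np.float64(0.001145957286110918)) [0.4373 0.0783 0.08  ]
```

```bash
cat >> h.py <<'E'
def st():
    s=manip.sense(); M=R.from_rotvec(s["tcp_rot"]).as_matrix()
    h=np.degrees(np.arctan2(M[1,1],M[0,1]))
    print("t %.2f pos %s yhead %.2f xdir %s F %s gap %.4f j %s"%(s["time_s"],s["position"].round(4),h,M[:,0].round(3),s["contact_force"].round(2),s["finger_gap"]*.0878,s["joint_pos"].round(2)))
    return s
E
python3 -c "
from h import *
st()"
```

```text
t 0.15 pos [0.1899 0.5951 0.222 ] yhead 72.31 xdir [-0.    -0.001 -1.   ] F [0.09 0.22 0.38] gap 0.0876 j [-1.33  0.41 -0.01  1.6   0.01  1.13 -0.08]
```

Emit:
{"method": "step_arm", "body": {"series": [[0.01,0,0.05,0,0.0878],[0.03,-0.01,0.04,0,0.0878],[0.04,-0.02,0.02,0,0.0878],[0.04,-0.03,0,0,0.0878],[0.03,-0.04,0,0,0.0878],[0.03,-0.04,0,0,0.0878],[0.03,-0.04,0,0,0.0878],[0.02,-0.045,0,0,0.0878],[0.01,-0.048,0,0,0.0878],[0,-0.05,0,0,0.0878],[0,-0.05,0,0,0.0878],[0,-0.05,0,0,0.0878]]}}

```text
time_s: 1.35
position: [0.4281, 0.1703, 0.3297]
tcp_rot: [0.227, 1.562, -0.24]
contact_force: [0.9, 0.5, -0.4]
finger_gap: 1.004
```

Emit:
{"method": "step_arm", "body": {"series": [[0,-0.05,0,-8.5,0.0878],[0,-0.05,0,-8.5,0.0878],[0,-0.05,0,-8.5,0.0878],[0,-0.05,0,-8.5,0.0878],[0,-0.05,0,-8.5,0.0878],[0,-0.05,0,-8.5,0.0878],[-0.01,-0.05,0,-8.5,0.0878],[-0.02,-0.05,0,-3.5,0.0878],[-0.015,-0.05,-0.02,0,0.0878],[-0.01,-0.04,-0.02,0,0.0878],[0,0,-0.02,0,0.0878],[0,0,0,0,0.0878]]}}

```text
time_s: 2.55
position: [0.3682, -0.318, 0.2723]
tcp_rot: [1.104, 1.273, -1.108]
contact_force: [0.6, 0.4, -0.1]
finger_gap: 1.0
```

Run:
```python
from h import *
st(); P=manip.camera_params("wrist"); im=manip.grab_frame("wrist"); cv2.imwrite("pics/w1.png",im[:,:,::-1])
np.save("w1P.npy",P,allow_pickle=True); print(proj("wrist",[.369,-.32,.163],P))
```

```text
t 2.55 pos [ 0.3682 -0.318   0.2723] yhead 8.01 xdir [-0.002 -0.001 -1.   ] F [ 0.58  0.36 -0.05] gap 0.0878 j [-0.1   0.14  0.81  1.89 -0.11  1.16  0.89]
(np.float64(319.96059135082044), np.float64(236.92923632495533))
```

View pics/w1.png

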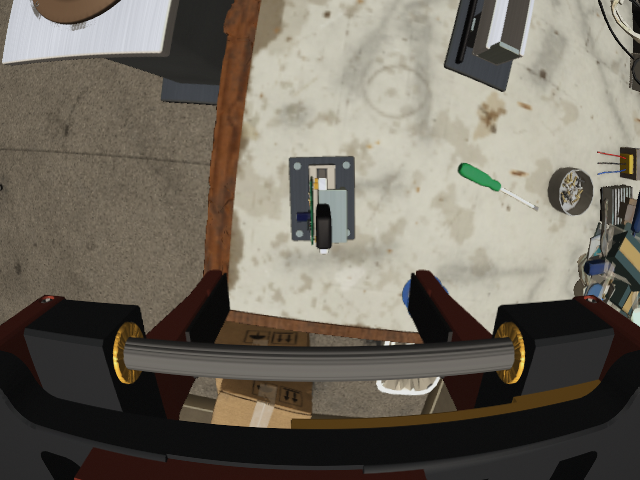

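The wrist view shows the stand at (322,200), the black tab spanning about (323,205–248), the hook arm to its right, and clear finger space on both sides. I'll take a zoomed crop of it.

Run:
```python
import cv2
a=cv2.imread("pics/w1.png")[145:260,275:375]; cv2.imwrite("pics/w1c.png",cv2.resize(a,None,fx=5,fy=5,interpolation=cv2.INTER_CUBIC))
```

```text
(no output)
```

View pics/w1c.png

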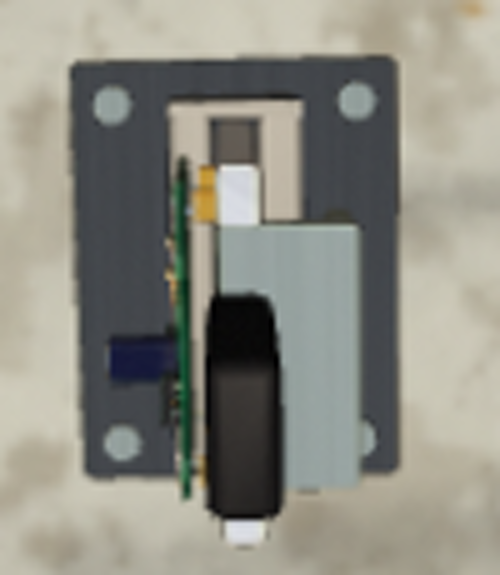

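Run:
```python
from h import *
np.set_printoptions(precision=4,suppress=True)
P=np.load("w1P.npy",allow_pickle=True).item()
f=lambda u,v,z:onz("wrist",u/5+275-.4,v/5+145-.4,z,P)[:2]
T=[f(*p,.163) for p in((211,362),(276,362),(283,515),(208,515))]; T=np.array(T); print(T,T.mean(0))
B=np.array([f(*p,.004) for p in((70,60),(399,55),(400,476),(84,476))]); print(B,B.mean(0))
a=lambda d:np.degrees(np.arctan2(d[1],d[0]))
print("yaw base",a(B[1]-B[0]),a(B[2]-B[3]),a(B[0]-B[3])-90,a(B[1]-B[2])-90)
print("tab",a(T[1]-T[0]),a(T[2]-T[3]),a(T[0]-T[3])-90,a(T[1]-T[2])-90)
print(f(245,518,.103)); H=np.array([f(*p,.104) for p in((358,225),(360,488))]);print("hook",H,a(H[0]-H[1])-90)
```

```text
[[ 0.3645 -0.3051]
 [ 0.3741 -0.3037]
 [ 0.3787 -0.3272]
 [ 0.3673 -0.3287]] [ 0.3712 -0.3162]
[[ 0.3262 -0.2733]
 [ 0.4011 -0.2615]
 [ 0.4172 -0.361 ]
 [ 0.3418 -0.3716]] [ 0.3716 -0.3169]
yaw base 8.950589014727935 8.03092921510521 9.034224450614431 9.22861805203705
tab 8.053283702989862 8.021485653535612 6.832078559915132 11.008486039319408
[ 0.3763 -0.3466]
hook [[ 0.3885 -0.2893]
 [ 0.3965 -0.3376]] 9.410028743380238
```

Emit:
{"method": "step_arm", "body": {"series": [[0.003,0.001,-0.03,0.8,0.0878],[0,0,-0.03,0,0.0878],[0,0,-0.03,0,0.0878],[0,0,-0.03,0,0.0878],[0,0,-0.02,0,0.0878],[0,0,0,0,0.0878]]}}

```text
time_s: 3.2
position: [0.3793, -0.3139, 0.1358]
tcp_rot: [1.088, 1.273, -1.081]
contact_force: [0.5, 0.1, 1.1]
finger_gap: 0.999
```

```bash
python3 -c "
from h import *
st()"
```

```text
t 3.20 pos [ 0.3793 -0.3139  0.1358] yhead 9.53 xdir [ 0.01  -0.003 -1.   ] F [0.52 0.07 1.12] gap 0.0877 j [ 0.    0.34  0.73  2.05 -0.31  0.85  1.08]
```

Emit:
{"method": "step_arm", "body": {"series": [[-0.0078,-0.003,-0.007,-0.5,0.0878],[0,0,0,0,0.0878],[0,0,0,0,0.0878]]}}

```text
time_s: 3.5
position: [0.3736, -0.3171, 0.1317]
tcp_rot: [1.094, 1.267, -1.083]
contact_force: [0.1, 0.5, -0.3]
finger_gap: 0.999
```

```bash
python3 -c "
from h import *
st()"
```

```text
t 3.50 pos [ 0.3736 -0.3171  0.1317] yhead 9.16 xdir [ 0.014 -0.004 -1.   ] F [ 0.09  0.52 -0.3 ] gap 0.0877 j [ 0.01  0.34  0.73  2.06 -0.31  0.83  1.09]
```

Emit:
{"method": "step_arm", "body": {"series": [[-0.002,0,-0.003,-0.3,0.0878],[0,0,0,0,0.0878],[0,0,0,0,0.04],[0,0,0,0,0.0],[0,0,0,0,0.0],[0,0,0,0,0.0],[0,0,0,0,0.0],[0,0,0,0,0.0]], "force": 30}}

```text
time_s: 4.3
position: [0.3728, -0.3177, 0.1307]
tcp_rot: [1.099, 1.261, -1.085]
contact_force: [0.2, -0.1, 0.0]
finger_gap: 0.493
```

```bash
python3 -c "
from h import *
st()"
```

```text
t 4.30 pos [ 0.3728 -0.3177  0.1307] yhead 8.85 xdir [ 0.018 -0.005 -1.   ] F [ 0.2  -0.13  0.03] gap 0.0432 j [ 0.02  0.34  0.73  2.07 -0.32  0.83  1.09]
```

Emit:
{"method": "step_arm", "body": {"series": [[0,0,0,0,0.0],[0,0,0,0,0.0],[0,0,0,0,0.0],[0,0,0,0,0.0],[0,0,0,0,0.0],[0,0,0,0,0.0]]}}

```text
time_s: 4.9
position: [0.3712, -0.318, 0.1306]
tcp_rot: [1.098, 1.263, -1.087]
contact_force: [-3.0, -0.0, 0.1]
finger_gap: 0.133
```

```bash
python3 -c "
from h import *
st()"
```

```text
t 4.90 pos [ 0.3712 -0.318   0.1306] yhead 8.86 xdir [ 0.016 -0.005 -1.   ] F [-2.98 -0.01  0.05] gap 0.0116 j [ 0.02  0.34  0.74  2.07 -0.32  0.83  1.09]
```

Emit:
{"method": "step_arm", "body": {"series": [[0,0,0.01,0,0.0],[0,0,0.015,0,0.0],[0,0,0.02,0,0.0],[0,0,0.02,0,0.0],[0,0,0.02,0,0.0],[0,0,0,0,0.0]]}}

```text
time_s: 5.5
position: [0.3717, -0.3169, 0.2201]
tcp_rot: [1.1, 1.262, -1.087]
contact_force: [0.6, 0.1, -1.5]
finger_gap: 0.134
```

```bash
python3 -c "
from h import *
st()"
```

```text
t 5.50 pos [ 0.3717 -0.3169  0.2201] yhead 8.73 xdir [ 0.017 -0.004 -1.   ] F [ 0.64  0.13 -1.52] gap 0.0118 j [-0.08  0.2   0.8   1.97 -0.18  1.02  0.96]
```

Emit:
{"method": "step_arm", "body": {"series": [[0.01,0.026,0,-1.5,0.0],[0.01,0.026,0,-2,0.0],[0.01,0.026,0,-2,0.0],[0.01,0.026,0,-2,0.0],[0.01,0.026,0,-2,0.0],[0.01,0.026,0,-2,0.0],[0.01,0.026,0,-2,0.0],[0.006,0.02,0,-1.5,0.0],[0,0,0,0,0.0]]}}

```text
time_s: 6.4
position: [0.4481, -0.1043, 0.2157]
tcp_rot: [1.302, 1.134, -1.289]
contact_force: [0.4, -1.1, -1.5]
finger_gap: 0.135
```

Run:
```python
from h import *
st(); P=manip.camera_params("wrist"); im=manip.grab_frame("wrist"); np.save("w2P.npy",P,allow_pickle=True); cv2.imwrite("pics/w2.png",im[:,:,::-1])
im=manip.grab_frame("scene"); cv2.imwrite("pics/s2.png",im[:,:,::-1]);im=manip.grab_frame("side"); cv2.imwrite("pics/d2.png",im[:,:,::-1])
for y in(-.135,-.07,0,.135):
    X=np.array([.5103,-.004,.12])+y*np.array([.113,.9936,0]); print(y,proj("wrist",X,P))
```

```text
t 6.40 pos [ 0.4481 -0.1043  0.2157] yhead -7.01 xdir [ 0.015 -0.006 -1.   ] F [ 0.39 -1.13 -1.46] gap 0.0119 j [-0.5   0.13  0.69  2.03 -0.09  1.    0.11]
-0.135 (np.float64(384.58418255717606), np.float64(273.9697034734839))
-0.07 (np.float64(387.93996673924755), np.float64(187.69374392311))
0 (np.float64(388.7690575840211), np.float64(88.55683703482637))
0.135 (np.float64(382.30530162721516), np.float64(-77.28121354310429))
```

View pics/w2.png

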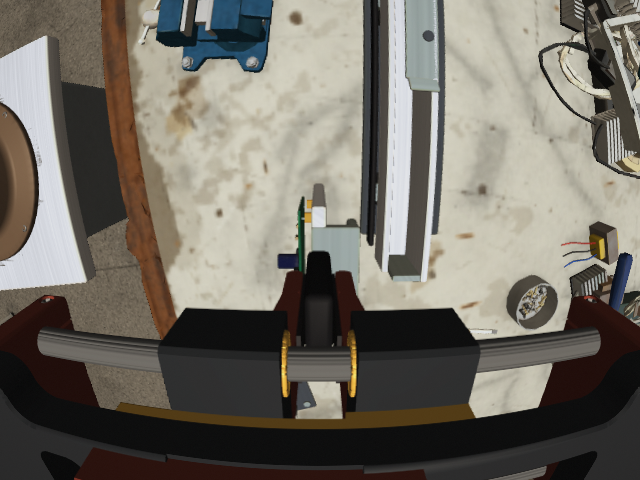

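The wrist view shows the rail beside the held carrier: lip and trough at columns 375–430, near end plate at row 275, keeper mouth at about (425,88), and the hook at (358,250). I'll take an enlarged crop for measuring.

Run:
```python
import cv2,numpy as np
a=cv2.imread("pics/w2.png"); b=np.hstack([a[0:145,355:450],a[145:290,345:440]]); cv2.imwrite("pics/w2c.png",cv2.resize(b,None,fx=4,fy=4,interpolation=cv2.INTER_CUBIC))
```

```text
(no output)
```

View pics/w2c.png

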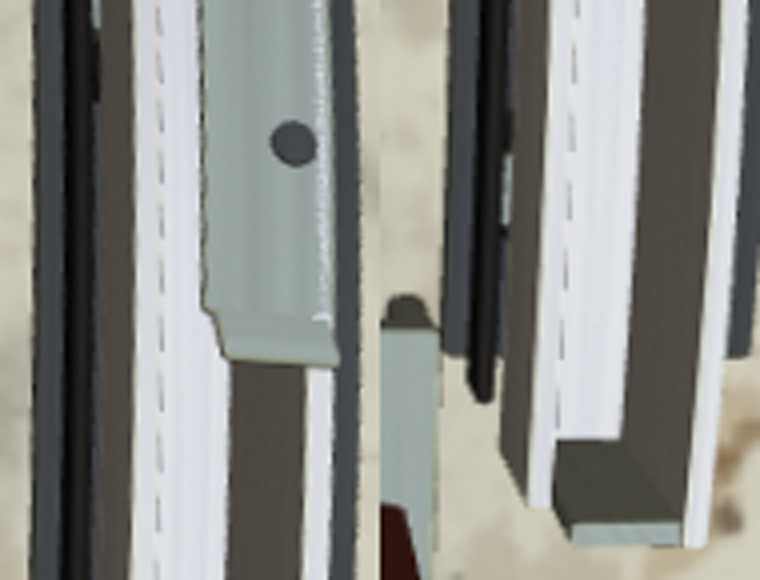

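Run:
```python
from h import *
np.set_printoptions(precision=4,suppress=True)
P=np.load("w2P.npy",allow_pickle=True).item()
r=lambda x,y,z:onz("wrist",345+(x-380)/4-.4,145+y/4-.4,z,P)[:2]
l=lambda x,y,z:onz("wrist",355+x/4-.4,y/4-.4,z,P)[:2]
F=np.array([r(530,505,.12),r(548,10,.12),l(131,300,.12),l(132,20,.12)])
G=np.array([r(552,505,.12),r(570,10,.12),l(158,300,.12),l(160,20,.12)])
C=(F+G)/2; print("F",F,"\nG",G)
q=np.polyfit(C[:,1],C[:,0],1); psi=-np.degrees(np.arctan(q[0])); print("rail yaw",psi,q)
p=np.radians(psi); X=np.array([np.cos(p),np.sin(p)]); Y=np.array([-np.sin(p),np.cos(p)])
print("resid",(C[:,0]-np.polyval(q,C[:,1]))*1e3)
# y origin estimates
for n,pt,y in(("lip end",C[0],-.140),("endplate in",r(620,523,.14),-.135),("endplate out",r(630,545,.14),-.140),("keeper y0",l(205,308,.14),0),("mouth",l(290,362,.14),-.008)):
    print(n,pt, "y0:",pt@Y-y)
print("x of lip line along X",(C@X))
y0=np.median([C[0]@Y+.14,r(620,523,.14)@Y+.135]); x0=(C@X).mean()
for n,y in(("load",-.07),("keeper",0),("stop",.11)): print(n,x0*X+(y0+y)*Y, "grip",(x0-.01)*X+(y0+y)*Y)
# carrier in hand: hook far edge & +y edge, top z
s=manip.sense(); zt=s["position"][2]+.0104-.037
print("hook corner",r(438,330,zt),"rel tcp in rail frame",(r(438,330,zt)-s["position"][:2])@np.c_[X,Y], "expect 22,25")
H=[r(438,330,zt),r(432,570,zt)]; d=H[0]-H[1]; print("hook yaw",np.degrees(np.arctan2(d[1],d[0]))-90)
```

```text
F [[ 0.4933 -0.1354]
 [ 0.5042 -0.0449]
 [ 0.5105  0.006 ]
 [ 0.518   0.0583]] 
G [[ 0.4975 -0.1359]
 [ 0.5081 -0.0452]
 [ 0.5153  0.0057]
 [ 0.523   0.0582]]
rail yaw -7.340703119051568 [0.1288 0.5125]
resid [ 0.3912 -0.5718 -0.32    0.5007]
lip end [ 0.4954 -0.1357] y0: 0.06875716336735646
endplate in [ 0.5061 -0.1329] y0: 0.06780286724873427
endplate out [ 0.5077 -0.1374] y0: 0.0685919347646466
keeper y0 [0.5182 0.001 ] y0: 0.06722111597384785
mouth [ 0.5314 -0.0086] y0: 0.06732696529852741
x of lip line along X [0.5087 0.5077 0.508  0.5088]
load [ 0.5039 -0.0667] grip [ 0.494  -0.0654]
keeper [0.5129 0.0028] grip [0.5029 0.0041]
stop [0.5269 0.1119] grip [0.517  0.1132]
hook corner [ 0.4723 -0.0812] rel tcp in rail frame [0.0216 0.0298] expect 22,25
hook yaw -6.511500822601462
```

Emit:
{"method": "step_arm", "body": {"series": [[0.006,0.006,0,0,0.0],[0.008,0.007,0,0,0.0],[0.008,0.007,0,0,0.0],[0.008,0.007,0,0,0.0],[0.008,0.006,0,0,0.0],[0.006,0.004,0,0,0.0],[0,0,0,0,0.0],[0,0,0,0,0.0]]}}

```text
time_s: 7.35
position: [0.495, -0.0701, 0.2157]
tcp_rot: [1.306, 1.129, -1.295]
contact_force: [0.3, -0.7, -1.9]
finger_gap: 0.136
```

```bash
python3 -c "
from h import *
st()"
```

```text
t 7.35 pos [ 0.495  -0.0701  0.2157] yhead -7.40 xdir [ 0.015 -0.008 -1.   ] F [ 0.34 -0.67 -1.92] gap 0.0119 j [-0.53  0.21  0.66  1.95 -0.15  1.01  0.08]
```

Emit:
{"method": "step_arm", "body": {"series": [[-0.001,0,-0.01,0.1,0.0],[0,0,-0.01,0,0.0],[0,0,-0.01,0,0.0],[0,0,0,0,0.0],[0,0,0,0,0.0]]}}

```text
time_s: 7.85
position: [0.4922, -0.071, 0.1822]
tcp_rot: [1.305, 1.13, -1.296]
contact_force: [-0.3, 0.7, -1.4]
finger_gap: 0.136
```

Run:
```python
from h import *
st(); P=manip.camera_params("wrist"); im=manip.grab_frame("wrist"); np.save("w3P.npy",P,allow_pickle=True); cv2.imwrite("pics/w3.png",im[:,:,::-1])
a=im[100:290,270:440,::-1]
sd=manip.grab_frame("side")[175:300,270:365,::-1]
a=cv2.resize(a,None,fx=3,fy=3,interpolation=cv2.INTER_CUBIC); sd=cv2.resize(sd,(285,375),interpolation=cv2.INTER_CUBIC)
c=np.zeros((570,510+285,3),np.uint8); c[:,:510]=a; c[:375,510:]=sd; cv2.imwrite("pics/w3c.png",c)
```

```text
t 7.85 pos [ 0.4922 -0.071   0.1822] yhead -7.38 xdir [ 0.013 -0.008 -1.   ] F [-0.26  0.66 -1.45] gap 0.0119 j [-0.5   0.25  0.65  1.99 -0.18  0.94  0.11]
```

View pics/w3c.png

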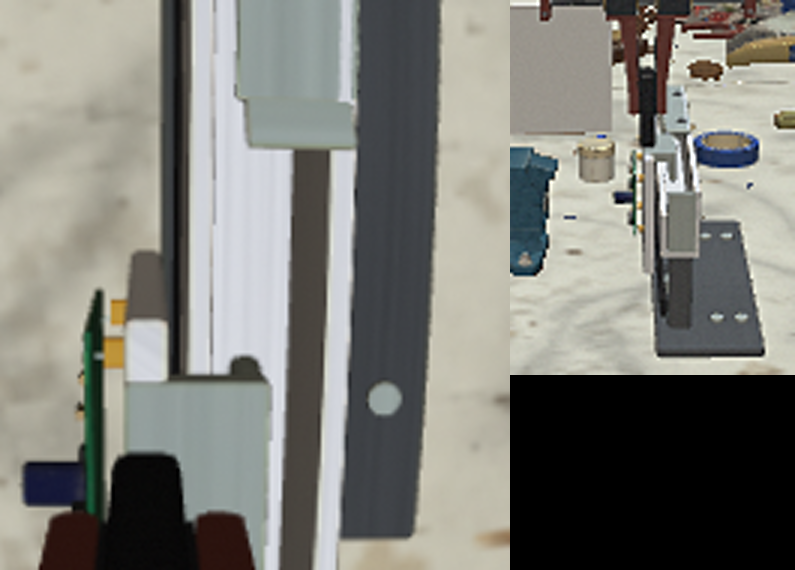

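The picture shows the hook over the trough, with the lip between the plate's back edge (crop x≈168) and the nose (≈230), well short of the keeper. I'll measure the offset.

Run:
```python
from h import *
P=np.load("w3P.npy",allow_pickle=True).item()
f=lambda u,v,z:onz("wrist",270+u/3-.3,100+v/3-.3,z,P)[:2]
p=np.radians(-7.2);X=np.array([np.cos(p),np.sin(p)]);Y=np.array([-np.sin(p),np.cos(p)])
g=.1822+.0104
lip=(f(191,350,.12)+f(212,350,.12))/2
print("lip",lip@X, "width",(f(212,350,.12)-f(191,350,.12))@X)
b=f(168,378,g-.038); a=f(268,378,g-.037); c=f(126,350,g-.038)
print("plate back",b@X,"->seat",b@X+.006,"hook far",a@X,"->seat",a@X-.012,"plate front",c@X,"->seat",c@X+.014,"seat y+25",a@Y)
print("nominal tcp->seat",np.array([.4922,-.071])@X+.0096, "target x0 0.5083")
```

```text
lip 0.5091704491792723 width 0.004324435806891974
plate back 0.5011276893807898 ->seat 0.5071276893807898 hook far 0.518561360256481 ->seat 0.506561360256481 plate front 0.49383934625990195 ->seat 0.5078393462599019 seat y+25 0.01763268357470384
nominal tcp->seat 0.5068175155700517 target x0 0.5083
```

Emit:
{"method": "step_arm", "body": {"series": [[0.002,0,0,0.1,0.0],[0.0005,0,-0.005,0,0.0],[0.0005,0,-0.005,0,0.0],[0.0005,0,-0.005,0,0.0],[0,0,0,0,0.0]]}}

```text
time_s: 8.45
position: [0.496, -0.0706, 0.1679]
tcp_rot: [1.305, 1.132, -1.294]
contact_force: [0.7, -0.3, -2.2]
finger_gap: 0.132
```

```bash
python3 -c "
from h import *
st()"
```

```text
t 8.45 pos [ 0.496  -0.0706  0.1679] yhead -7.26 xdir [ 0.014 -0.006 -1.   ] F [ 0.75 -0.31 -2.25] gap 0.0116 j [-0.49  0.28  0.64  2.   -0.21  0.91  0.13]
```

Emit:
{"method": "step_arm", "body": {"series": [[-0.0015,0,-0.004,0,0.0],[0,0,-0.004,0,0.0],[0,0,-0.003,0,0.0],[0,0,-0.002,0,0.0],[0,0,0,0,0.0]]}}

```text
time_s: 8.95
position: [0.4955, -0.0708, 0.1542]
tcp_rot: [1.305, 1.131, -1.292]
contact_force: [-2.9, 0.2, 4.6]
finger_gap: 0.137
```

```bash
python3 -c "
from h import *
st()"
```

```text
t 8.95 pos [ 0.4955 -0.0708  0.1542] yhead -7.24 xdir [ 0.016 -0.006 -1.   ] F [-2.86  0.19  4.63] gap 0.0120 j [-0.48  0.3   0.64  2.02 -0.23  0.88  0.15]
```

Emit:
{"method": "step_arm", "body": {"series": [[0,0,0,0,0.0],[0,0,0.0005,0,0.0],[0.001,0.008,0.0003,0,0.0],[0.0015,0.012,0,0,0.0],[0.0015,0.012,0,0,0.0],[0.0015,0.012,0,0,0.0],[0,0,0,0,0.0]]}}

```text
time_s: 9.65
position: [0.5019, -0.0216, 0.1547]
tcp_rot: [1.305, 1.131, -1.29]
contact_force: [-0.7, 0.1, -1.4]
finger_gap: 0.136
```

```bash
cat >> h.py <<'E'
def rl():
    s=st(); p=np.radians(-7.2); q=s["position"][:2]
    print("seat rail x %.4f y %.4f z %.4f"%(q@[np.cos(p),np.sin(p)]+.0096-.5085,q@[-np.sin(p),np.cos(p)]+.0014-.068,s["position"][2]+.0104-.045))
E
python3 -c "
from h import *
rl()"
```

```text
t 9.65 pos [ 0.5019 -0.0216  0.1547] yhead -7.17 xdir [ 0.017 -0.006 -1.   ] F [-0.69  0.1  -1.36] gap 0.0119 j [-0.57  0.3   0.62  2.01 -0.22  0.88  0.04]
seat rail x 0.0017 y -0.0251 z 0.1201
```

Emit:
{"method": "step_arm", "body": {"series": [[0.001,0.01,0,0,0.0],[0.0015,0.013,0,0,0.0],[0.0015,0.013,0,0,0.0],[0.0015,0.013,0,0,0.0],[0.0015,0.013,0,0,0.0],[0.0015,0.012,0,0,0.0],[0,0,0,0,0.0]]}}

```text
time_s: 10.35
position: [0.5112, 0.0605, 0.1547]
tcp_rot: [1.304, 1.132, -1.288]
contact_force: [-0.5, 0.4, -1.2]
finger_gap: 0.133
```

```bash
python3 -c "
from h import *
rl()"
```

```text
t 10.35 pos [0.5112 0.0605 0.1547] yhead -7.05 xdir [ 0.017 -0.006 -1.   ] F [-0.46  0.36 -1.21] gap 0.0117 j [-0.7   0.32  0.59  1.98 -0.22  0.89 -0.12]
seat rail x 0.0006 y 0.0575 z 0.1201
```

Sliding freely. 52 mm remain, so I'll stop about 8 mm short and then feel for the stop.

Emit:
{"method": "step_arm", "body": {"series": [[0.0013,0.01,0,0,0.0],[0.0015,0.012,0,0,0.0],[0.0015,0.012,0,0,0.0],[0.001,0.008,0,0,0.0],[0,0,0,0,0.0]]}}

```text
time_s: 10.85
position: [0.5169, 0.1059, 0.1546]
tcp_rot: [1.304, 1.131, -1.289]
contact_force: [-0.2, -0.5, -1.8]
finger_gap: 0.135
```

```bash
python3 -c "
from h import *
rl()"
```

```text
t 10.85 pos [0.5169 0.1059 0.1546] yhead -7.09 xdir [ 0.017 -0.006 -1.   ] F [-0.18 -0.49 -1.77] gap 0.0118 j [-0.76  0.34  0.57  1.95 -0.22  0.9  -0.2 ]
seat rail x 0.0006 y 0.1032 z 0.1200
```

Emit:
{"method": "step_arm", "body": {"series": [[0.0003,0.002,0,0,0.0],[0.0003,0.002,0,0,0.0],[0.0003,0.002,0,0,0.0],[0.0003,0.002,0,0,0.0]]}}

```text
time_s: 11.25
position: [0.5177, 0.1114, 0.1546]
tcp_rot: [1.303, 1.129, -1.293]
contact_force: [-2.0, -8.0, 2.3]
finger_gap: 0.135
```

```bash
python3 -c "
from h import *
rl()"
```

```text
t 11.25 pos [0.5177 0.1114 0.1546] yhead -7.23 xdir [ 0.016 -0.009 -1.   ] F [-2.02 -8.04  2.31] gap 0.0118 j [-0.77  0.35  0.57  1.95 -0.22  0.9  -0.21]
seat rail x 0.0008 y 0.1088 z 0.1200
```

Emit:
{"method": "step_arm", "body": {"series": [[0,-0.0005,-0.0003,0,0.0],[0,0,0,0,0.0],[0,0,0,0,0.02],[0,0,0,0,0.03],[0,0,0,0,0.04],[0,0,0,0,0.04],[0,0,0,0,0.04],[0,0,0,0,0.04],[0,0,0,0,0.04]]}}

```text
time_s: 12.15
position: [0.5189, 0.1114, 0.1553]
tcp_rot: [1.307, 1.128, -1.29]
contact_force: [-0.2, -1.3, 0.6]
finger_gap: 0.456
```

```bash
python3 -c "
from h import *
rl()"
```

```text
t 12.15 pos [0.5189 0.1114 0.1553] yhead -7.28 xdir [ 0.019 -0.007 -1.   ] F [-0.17 -1.25  0.63] gap 0.0400 j [-0.77  0.35  0.57  1.95 -0.22  0.9  -0.21]
seat rail x 0.0020 y 0.1090 z 0.1207
```

Emit:
{"method": "step_arm", "body": {"series": [[-0.001,0,0.01,0,0.04],[0,0,0.02,0,0.04],[0,0,0.03,0,0.04],[0,0,0.03,0,0.04],[0,-0.01,0.03,0,0.04],[0,-0.02,0.01,0,0.04],[0,-0.02,0,0,0.04],[0,-0.02,0,0,0.04],[0,-0.02,0,0,0.04],[0,0,0,0,0.04]]}}

```text
time_s: 13.15
position: [0.5154, 0.0137, 0.2938]
tcp_rot: [1.308, 1.126, -1.291]
contact_force: [0.4, -0.2, -0.4]
finger_gap: 0.456
```

Run:
```python
from h import *
rl(); P=manip.camera_params("wrist"); w=manip.grab_frame("wrist"); np.save("w4P.npy",P,allow_pickle=True); cv2.imwrite("pics/w4.png",w[:,:,::-1])
s=manip.grab_frame("scene"); d=manip.grab_frame("side")
Z=lambda a,W,H:cv2.resize(a[:,:,::-1],(W,H),interpolation=cv2.INTER_CUBIC)
c=np.zeros((600,800,3),np.uint8); c[:300,:400]=Z(w,400,300); c[:300,400:]=Z(d[175:295,260:420],400,300); c[300:,:400]=Z(s[190:310,225:385],400,300)
x,y=map(int,proj("wrist",[.517,.113,.187],P)); print(x,y); x=min(max(x,80),560); y=min(max(y,60),420); c[300:,400:]=Z(w[y-60:y+60,x-80:x+80],400,300)
cv2.imwrite("pics/fin.png",c)
```

```text
t 13.15 pos [0.5154 0.0137 0.2938] yhead -7.38 xdir [ 0.019 -0.008 -1.   ] F [ 0.4  -0.22 -0.45] gap 0.0400 j [-0.71  0.16  0.68  1.81 -0.1   1.19 -0.13]
seat rail x 0.0107 y 0.0116 z 0.2592
300 100
```

View pics/fin.png

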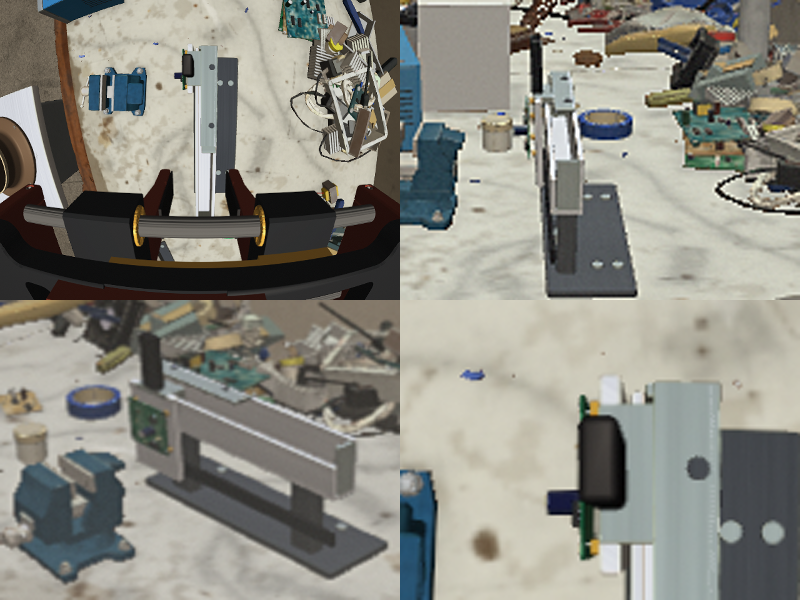

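The carrier hangs upright at the far end of the rail with its hook under the keeper, and the bystanders are undisturbed. In the zoomed corner the tab is at about (603,462). One last position check, then hand in.

Run:
```python
from h import *
P=np.load("w4P.npy",allow_pickle=True).item()
f=lambda u,v,z:onz("wrist",220+(u-400)/2.5,40+(v-300)/2.5,z,P)[:2]
p=np.radians(-7.2);M=np.c_[[np.cos(p),np.sin(p)],[-np.sin(p),np.cos(p)]]; o=np.array([.5085,.068])
print("tab top near corners->",[f(*q,.187)@M-o for q in((583,508),(615,508),(625,490),(625,420))])
print("hook arm +y edge",f(630,405,.128)@M-o,"-y",f(630,543,.128)@M-o, "keeper end",f(690,381,.14)@M-o)
print(manip.sense()["qvel"].round(3)); manip.job_done()
```

```text
tab top near corners-> [array([-0.0148355 ,  0.09225105]), array([-0.00573528,  0.0921334 ]), array([-0.00286956,  0.0973106 ]), array([-0.00278862,  0.11767411])]
hook arm +y edge [-0.00113207  0.13064075] -y [-0.00132991  0.08174828] keeper end [0.01885206 0.13733135]
[-0.014  0.006 -0.014 -0.004 -0.002 -0.001 -0.   ]
the job is handed in; nothing more can be done
```

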